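Comb lacquered spindles into rows on the oven tray

ROBOT

A 6-joint arm with a two-finger parallel gripper is mounted at the origin on the work surface. World frame = base frame: x ahead of the robot, y to its left, z up, the work surface at z = 0. Lengths are in m, angles in rad, forces in N, time in s.
With the tool pointing down it reaches from about 0.3 to 0.875 m from the base axis. Payload 6.4 kg.
Tool frame: the origin (TCP) lies at the very end of the fingers, on their centre line; the grasp point (between the pads) lies 19 mm behind it (r.hold_point_z is the z of the grasp point in the tool frame, in m); z points along the fingers, y is the line along which they close (so a half turn about z gives the same grasp; the last joint's range is limited). The gripper opens to 85 mm and grips with 20 to 120 N. Pads are 22 mm wide; open, the fingers measure 114 mm over their backs; the gripper's body (76 mm by 85 mm) begins 54 mm behind the grasp point. The pads swing forward as they close: fully open they stand 13 mm farther back than shut.
Start: joints at [0.971, 0.181, 1.607, -0, 1.354, -0.206], TCP at [0.221, 0.531, 0.231] pointing down, gripper open.
Joint ranges: [-2.99, 2.99], [-0.89, 2.07], [0.3, 2.58], [-1.14, 4.28], [0, 2.63], [-3.12, 3.12]. Speed limits (rad/s): [2.57, 2.57, 3.01, 3.14, 3.14, 3.14].

INTERFACE

Orientations are given as a unit quaternion [x, y, z, w].
In Python, from cell import r, claw, observe, viewer gives the robot as it stands. The module is installed in compiled form; this text tells all that it offers. Calls block until the motion is done:
- r.move_pose(position, orientation): joint-space move of the TCP to a pose.
- r.servo_line(position, rot=None, velocity=0.15, max_force=None): straight line of the TCP; rot=None keeps the orientation; velocity is the mean speed in m/s. With max_force (N) it stops when the force on the tool has changed by that much, and returns True; else False.
- r.set_joints(angles): joint-space move.
- claw.gripper_to(opening, effort=None): finger opening in m; effort is the grip in N (None keeps the last); returns when the fingers have stopped.
- r.pause(seconds).
- r.ik(position, orientation): joint angles nearest the present ones, or None.
- observe(): the state.
- viewer.camera(name): name is "scene" or "side" or "wrist"; returns a dict with "image" (480x640x3 uint8, red, green, blue), "K" (3x3 intrinsics, pixels), "k1" (the pictures are not rectified: a ray, as slopes to the right and down, at radius r is drawn at 1 + k1 r^2 times it, then the intrinsics apply), "xyz" and "attitude" of the camera in the world. Camera axes: x right, y down, z forward; pixel columns grow to the right and rows downward; lengths in m; the calibration is good to about 2 mm. A picture is of the moment at which its call begins. There is no depth.
A pose or a line that the arm cannot do raises r.IKError and nothing moves.
- r.finish_job(): hands the job in; it is judged then, once.
Trained networks look in a picture, given as the dict that the camera call returned (one of the last four; its "shot" number tells which), for a name from the list of things; names that differ only in an ending like _2 or _b are one class to them, and where a whole thing is asked for, a point or a joint stands for the part that bears it (a point fixed in the world has none). Each returns a list of dicts, best first, with "conf" (0 to 1); they miss things now and then, are a little off and sometimes report something else, mostly with a low value. They report only what shows in the picture. A call takes as long as a camera call. They do not tell look-alikes from the thing itself.
- viewer.spot_in(query, picture): "rect" ([left, top, right, bottom] as shares, 0 to 1, of the picture: columns of its width, rows of its height, round what is visible of it).
- viewer.outline_of(query, picture): "pixels" (480x640 bool, what is visible of it) and "rect" ([left, top, right, bottom] as shares, 0 to 1, of the picture: columns of its width, rows of its height, round what is visible of it).
- viewer.landmark_of(query, picture): "location" ([column, row] as shares, 0 to 1, of the picture: columns of its width, rows of its height: a listed point, or the origin of a listed thing).
The state is a dict: "time": time; "joint_pos": joint angles; "qd": joint speeds; "joint_efforts": joint torques, N m; "tcp_pos": TCP position; "tcp_rot": TCP orientation; "contact_force": force on the tool from outside, world axes, zero at the start; "torque": the same for the moment, N m; "opening": finger opening in m; "grasp_force": force on a finger pad.
Only numpy, scipy, OpenCV 4.12 (cv2) and the standard library are available. Lean on these libraries where they do the work, as an engineer would, in place of code of your own. Each camera call takes 0.05 s, during which the arm holds its last target. There are 200 camera calls.

TASK

The four square spindles scattered on the oven tray have fresh soft lacquer, so only the rake may touch them, never the gripper. Lift the rake out of its cradle by its low neck, lay it down on the bench, let go and take it again by its raised handle; then, holding it by that handle, comb the spindles up against the tray's fence until all four lie flat in neat rows, parallel to the fence and close up against it or against the spindle in front. Finally lay the rake down on the bench, tines down, off the tray and out of the cradle, let go of it, and leave everything else where it stands.

Things in the scene. Friction and masses are not known exactly. Their poses are not given: they have to be found in the camera images.
- tray: dark steel oven tray, fixed, 270 (x) x 310 mm (y), smooth, floor 8 mm above the bench. Origin at the centre of its underside, z up; the fence is on its +y edge. Rims along the -x and +x edges (inner faces at x = -131 and +131 mm) and a rib at x = 0 stand 8 mm above the floor and make two lanes along y, about 129 mm wide, two spindles in each. The -y edge has no rim
- fence_mid (a point): middle of the tray fence's inner face, at floor height (tray x = 0, y = +145 mm, z = 8 mm); axes as the tray's. The fence is a bar 10 mm thick along the whole +y edge, parallel to the tray's x, its top 14 mm above the floor. The rib is 4 mm thick and runs from the fence to y = -70 mm in the tray frame
- rod0_center (a point): square brass spindle with bare steel ends, 100 mm long, 12 x 12 mm, about 100 g, smooth and slippery, lying on the tray; this point is its centre, its x runs along its length. All four are alike
- rod1_center (a point): square brass spindle with bare steel ends, 100 mm long, 12 x 12 mm, about 100 g, smooth and slippery, lying on the tray; this point is its centre, its x runs along its length. All four are alike
- rod2_center (a point): square brass spindle with bare steel ends, 100 mm long, 12 x 12 mm, about 100 g, smooth and slippery, lying on the tray; this point is its centre, its x runs along its length. All four are alike
- rod3_center (a point): square brass spindle with bare steel ends, 100 mm long, 12 x 12 mm, about 100 g, smooth and slippery, lying on the tray; this point is its centre, its x runs along its length. All four are alike
- rake_tines (a point): rake, about 250 g: point in the middle of its row of tine tips. Rake frame: origin here, x from handle to head, y along the head, z up when the tines point down. Seven tines 6 mm thick, 13 mm apart (spindles cannot pass between), reach 20 mm below the head bar (84 mm along y, 14 mm along x, z = 20 to 36 mm). Starts level in the cradle, its x along the cradle's x, tines on the bench
- rake_leg (a point): foot of the short leg at the rake's butt, 8 mm long, x = -196 mm, z = 20 mm in the rake frame. Left on the flat bench, the rake rests stably on tines and leg, its handle sloping down to the butt by about 0.1 rad. Held with rake z upright and tines on the tray floor, neck, handle and leg all clear the fence
- rake_neck (a point): centre of the rake's low neck, a bar 16 mm wide (y) and 16 mm high, x = -5 to -75 mm, z = 28 mm in the rake frame; this point is at x = -41 mm
- rake_handle (a point): centre of the rake's raised handle, a wooden bar 22 mm wide (y), 20 mm high, x = -82 to -200 mm, z = 64 mm in the rake frame; this point is at x = -145 mm
- cradle: grey slotted stand, fixed, 86 mm along x, 50 mm along y, 80 mm high; origin at the centre of its underside. The raised handle lies in its open-topped slot (32 mm wide, along x, floor at 54 mm), between cheeks that end 6 mm above the handle's top, so fingers cannot get at the handle there. The rake lifts straight up out of it
- weight: steel weight, 28 mm diameter, 48 mm high, standing on the tray near the edge opposite the fence, between the two lanes. Bystander. Origin at the centre of its underside
- collar: flat steel collar, 72 mm across, 18 mm high, on the bench. Bystander; low enough for the held rake to pass above it. Origin at the centre of its underside
- hinge: steel hinge lying flat, 75 mm along its x, 45 mm along its y, 12 mm high. Bystander. Origin at the centre of its underside
- can: aluminium can, 64 mm diameter, 110 mm high. Bystander. Origin at the centre of its underside
- mug: white mug, 76 mm diameter plus handle, 85 mm high. Bystander. Origin at the centre of its underside
- wrench: steel wrench, 180 mm, lying flat. Bystander. Origin near its middle, x along its length
Things that resemble listed ones, but are neither listed nor needed, are in the scene too. What is shaped like the part that bears rod0_center but pink is not meant.

How it is judged:
On the way, in this order (a step that is already met when the one before it is completed fails the run):
1. the rake is lifted out of the cradle by its neck (contact force between the fingers and rake above 1 N and x of the grasp point in the frame of rake_tines above -0.082 m and height (world z) of rake_tines above 0.03 m), for 0.1 s.
2. the rake lies on the bench, tines down, outside the cradle, let go (contact force between the fingers and rake below 0.1 N and height (world z) of rake_tines below 0.005 m and angle between rake_tines's own z axis and vertical below 0.2 rad and linear speed of rake below 0.02 m/s and height (world z) of rake_handle below 0.058 m), for 0.2 s.
3. the rake is taken by its raised handle and lifted (contact force between the fingers and rake above 1 N and x of the grasp point in the frame of rake_tines below -0.082 m and height (world z) of rake_tines above 0.012 m), for 0.1 s.
At the end, for the whole second after the job is handed in: All four spindles lie flat on the tray, within 0.14 rad (8 degrees) of parallel to the fence, their centres within 40 mm of the fence's inner face, at rest; the rake rests on the bench tines down, off the tray and out of the cradle, released (all of step 2 and y of rod0_center in the frame of tray between 0.105 and 0.145 m and z of rod0_center in the frame of tray between 0.01 and 0.019 m and angle between the x axis of each of rod0_center, rod1_center, rod2_center, rod3_center and the x axis of tray, either way round below 0.14 rad and linear speed of each of rod0, rod1, rod2, rod3 below 0.02 m/s and y of rod1_center in the frame of tray between 0.105 and 0.145 m and z of rod1_center in the frame of tray between 0.01 and 0.019 m and y of rod2_center in the frame of tray between 0.105 and 0.145 m and z of rod2_center in the frame of tray between 0.01 and 0.019 m and y of rod3_center in the frame of tray between 0.105 and 0.145 m and z of rod3_center in the frame of tray between 0.01 and 0.019 m); the robot touches nothing.
It fails at once if the gripper or arm touches a spindle (contact force between any of the fingers, the arm and rod0 above 0.5 N or contact force between any of the fingers, the arm and rod1 above 0.5 N or contact force between any of the fingers, the arm and rod2 above 0.5 N or contact force between any of the fingers, the arm and rod3 above 0.5 N).
It fails at once if spindles are pushed with the rake while it is held by its neck or head (contact force between the fingers and rake above 1 N and x of the grasp point in the frame of rake_tines above -0.082 m and (contact force between rake and rod0 above 0.5 N or contact force between rake and rod1 above 0.5 N or contact force between rake and rod2 above 0.5 N or contact force between rake and rod3 above 0.5 N)).
It fails at once if a bystander is moved more than 20 mm or tipped (distance of any of weight, collar, hinge, can, mug, wrench from where it was at the start of the episode above 0.02 m or angle between any of weight, collar, hinge, can, mug's own z axis and vertical above 0.4 rad).
It also fails if it takes over 72 s, if anything falls off the work surface, if the arm or the gripper's body presses on something with over 40 N, if the wrist force passes 120 N, or if a joint passes its speed limit or range.

## Working session

There is one attempt and no reset: what is moved stays moved. The work goes in short steps, each a Python script; the robot and the scene stay as the last script left them, time stands still between calls to the robot, and variables do not carry over. Pictures are saved under pics/ and viewed, at most 10 in all, crops included, and the job is handed in when it is done.

```bash
mkdir -p pics; cat > h.py <<'E'
import numpy as np, cv2
from cell import r, claw, observe, viewer
from scipy.spatial.transform import Rotation as R
def att(p):
    a=np.array(p["attitude"]); return a if a.shape==(3,3) else R.from_quat(a).as_matrix()
def ray(p,uv):
    K=np.array(p["K"]); d=np.array([(uv[0]-K[0,2])/K[0,0],(uv[1]-K[1,2])/K[1,1]]); s=d.copy()
    for _ in range(20): s=d/(1+p["k1"]*(s@s))
    return att(p)@np.array([s[0],s[1],1.])
def at_z(p,uv,z):
    d=ray(p,uv); o=np.array(p["xyz"]); return o+d*(z-o[2])/d[2]
def proj(p,X):
    K=np.array(p["K"]); c=att(p).T@(np.array(X)-p["xyz"]); s=c[:2]/c[2]; s=s*(1+p["k1"]*(s@s))
    return np.array([s[0]*K[0,0]+K[0,2],s[1]*K[1,1]+K[1,2]])
def lm(p,q): return [(np.array(d["location"])*[640,480],d["conf"]) for d in viewer.landmark_of(q,p)]
def save(p,n): cv2.imwrite("pics/"+n,p["image"][:,:,::-1])
def down(yaw): # tool z down, tool y axis at yaw+90deg (tool x along yaw)
    return (R.from_euler('z',yaw)*R.from_euler('x',np.pi)).as_quat()
E
python3 - <<'E'
from h import *
np.set_printoptions(precision=4,suppress=True)
Z=dict(rod0_center=.014,rake_tines=0,rake_leg=.02,rake_neck=.028,rake_handle=.064,cradle=0,tray=0,fence_mid=.008,weight=.008,collar=0,hinge=0,can=0,mug=0,wrench=0)
for n in("scene","side"):
    p=viewer.camera(n); save(p,n+"0.png"); print(n,p["xyz"],p["k1"],p["K"],att(p)[:,2])
    for q,z in Z.items():
        for uv,c in lm(p,q): print(q,uv,round(c,2),at_z(p,uv,z)[:2])
print(observe()["time"])
E
```

```text
scene [ 1.5618 -0.3833  0.7588] -0.11069340772314468 [[485.7878   0.     311.5861]
 [  0.     485.7878 244.2329]
 [  0.       0.       1.    ]] [-0.8195  0.232  -0.5241]
rod0_center [466.88  254.688] 0.69 [0.5925 0.3452]
rod0_center [203.008 328.992] 0.65 [ 0.6744 -0.3987]
rod0_center [271.68  242.208] 0.61 [ 0.348  -0.1622]
rod0_center [489.984 287.616] 0.61 [0.7469 0.3177]
rod0_center [336.896 287.28 ] 0.54 [ 0.619  -0.0524]
rod0_center [406.4   218.784] 0.4 [0.3466 0.2767]
rake_tines [478.912 267.696] 0.69 [0.6427 0.3548]
rake_leg [426.496 300.72 ] 0.7 [0.7483 0.1338]
rake_handle [444.288 222.096] 0.59 [0.4824 0.329 ]
cradle [444.48  242.208] 0.81 [0.4925 0.3324]
cradle [352.512 271.68 ] 0.48 [0.5479 0.0174]
tray [298.112 286.416] 0.94 [ 0.5656 -0.1411]
fence_mid [348.096 272.112] 0.77 [0.5567 0.0012]
weight [251.072 294.192] 0.58 [ 0.5704 -0.2663]
collar [364.672 260.208] 0.65 [0.5059 0.0699]
hinge [373.888 235.104] 0.66 [0.3858 0.1487]
can [424.832 299.376] 0.72 [0.7201 0.1464]
mug [170.368 303.6  ] 0.88 [ 0.5349 -0.4693]
mug [320.128 260.784] 0.69 [ 0.4684 -0.05  ]
wrench [175.
[... 757 characters left out ...]

cradle [215.808 155.616] 0.96 [0.4895 0.3366]
tray [358.784 264.384] 0.58 [ 0.5665 -0.1451]
tray [402.368 304.608] 0.36 [ 0.5733 -0.2672]
fence_mid [318.912 217.488] 0.63 [0.5726 0.003 ]
fence_mid [331.904 159.408] 0.5 [0.7172 0.1498]
weight [344.192 290.592] 0.53 [ 0.499  -0.1833]
weight [401.984 305.184] 0.52 [ 0.5672 -0.2709]
collar [285.888 216.096] 0.97 [0.5193 0.0548]
collar [318.912 216.096] 0.34 [0.5797 0.0128]
collar [402.88 304.32] 0.2 [ 0.5745 -0.2673]
hinge [210.368 214.416] 0.65 [0.3842 0.1547]
hinge [356.928 478.416] 0.41 [ 0.3187 -0.4469]
can [332.032 159.408] 0.72 [0.7237 0.1575]
mug [469.184 406.32 ] 0.61 [ 0.5298 -0.4693]
wrench [358.528 476.016] 0.88 [ 0.3225 -0.4458]
1.5
```

View pics/scene0.png

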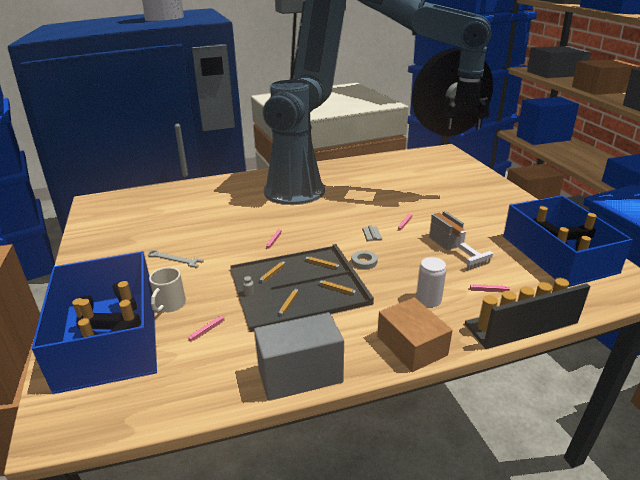

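View pics/side0.png

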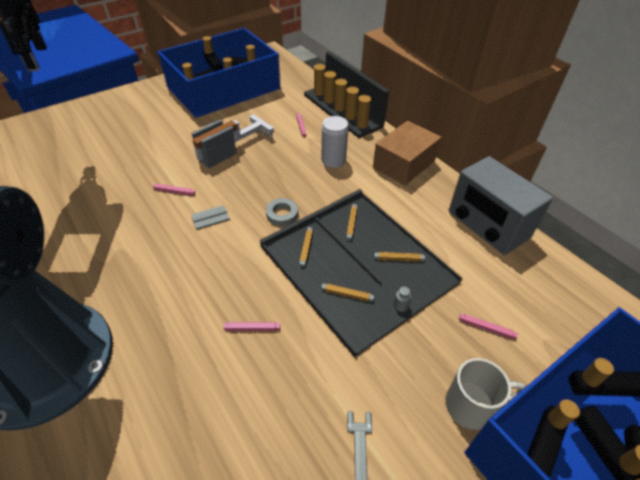

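The scene picture shows the dark tray at about (300,285) with four orange rods at (272,270), (322,262), (338,287) and (289,300). The fence is on the right edge, and the rake is in its cradle at (460,245). In the side picture the fence runs from (262,241) to (360,192) and the cradle and rake are at (230,135). The pink rods are decoys. Next I'll fit models to the masks.

```bash
cat > fit.py <<'E'
from h import *
from scipy.optimize import minimize
def box(x0,x1,y0,y1,z0,z1): return np.array([[x,y,z] for x in(x0,x1) for y in(y0,y1) for z in(z0,z1)])
MOD=dict(tray=[np.vstack([box(-.135,.135,-.155,.155,0,.008),box(-.135,-.131,-.155,.155,0,.016),box(.131,.135,-.155,.155,0,.016),box(-.135,.135,.145,.155,0,.022)])],
 rod=[box(-.05,.05,-.006,.006,-.006,.006)], cradle=[box(-.043,.043,-.025,.025,0,.08)],
 rake=[box(-.007,.007,-.042,.042,0,.036),box(-.075,-.005,-.008,.008,.02,.036),box(-.2,-.082,-.011,.011,.054,.074),box(-.085,-.07,-.008,.008,.02,.074)])
def render(p,name,X):
    x,y,z,yaw,pitch=X; m=np.zeros((960,1280),np.uint8); Rm=R.from_euler('ZY',[yaw,pitch]).as_matrix()
    for b in MOD[name]:
        P=np.array([proj(p,Rm@v+[x,y,z]) for v in b]); cv2.fillConvexPoly(m,cv2.convexHull((P*2*16+8).astype(np.int32)),1,shift=4)
    return m
def fit(name,views,X0,z,pitch=0):
    M=[(p,cv2.resize(m.astype(np.uint8),(1280,960),interpolation=cv2.INTER_NEAREST)) for p,m in views]
    def cost(v):
        c=0
        for p,m in M:
            a=render(p,name,[v[0],v[1],z,v[2]*10,pitch]); c+=1-(a&m).sum()/max(1,(a|m).sum())
        return c/len(M)
    best=None
    for s in(.01,.004):
        x=X0 if best is None else best.x
        x=np.array([x[0],x[1],x[2]/10]) if best is None else x
        best=minimize(cost,x,method='Nelder-Mead',options=dict(initial_simplex=np.vstack([x,x+[s,0,0],x+[0,s,0],x+[0,0,s]]),xatol=1e-4,fatol=1e-4))
    return np.array([best.x[0],best.x[1],best.x[2]*10]),best.fun
def masks(p,q): return [(d["pixels"],d["conf"]) for d in viewer.outline_of(q,p)]
def pick(p,q,X):
    uv=proj(p,X); c=[]
    for m,cf in masks(p,q):
        ys,xs=np.nonzero(m); c.append((np.hypot(xs.mean()-uv[0],ys.mean()-uv[1]),m))
    return min(c,key=lambda t:t[0]) if c else (1e9,None)
def rodfits(ps,tray):
    """all orange rods inside tray, from colour+network masks: seeds from views"""
    cands=[]
    per=[[m for m,c in masks(p,"rod0_center")] for p in ps]
    c=np.cos(tray[2]);s=np.sin(tray[2])
    for p,ms in zip(ps,per):
        for i,m in enumerate(ms):
            ys,xs=np.nonzero(m); col=p["image"][m].astype(float).mean(0)
            w=at_z(p,(xs.mean(),ys.mean()),.014)[:2]; d=w-tray[:2]; t=np.array([c*d[0]+s*d[1],-s*d[0]+c*d[1]])
            if abs(t[0])>.15 or abs(t[1])>.17: continue
            (u,v),_,_=cv2.fitEllipse(np.column_stack([xs,ys]).astype(np.float32)); pt=np.column_stack([xs,ys]).astype(float); dv=np.linalg.svd(pt-pt.mean(0),full_matrices=False)[2][0]
            w2=at_z(p,pt.mean(0)+dv*10,.014)[:2]-w; ang=np.arctan2(w2[1],w2[0])
            for k in cands:
                if np.hypot(*(k[0]-w))<.025: k[2].append((p,m)); break
            else: cands.append([w,ang,[(p,m)],col])
    out=[]
    for w,a,v,col in cands:
        x,f=fit("rod",v,[w[0],w[1],a],.014); d=x[:2]-tray[:2]
        out.append((x,np.array([c*d[0]+s*d[1],-s*d[0]+c*d[1],(x[2]-tray[2]+np.pi/2)%np.pi-np.pi/2]),f,len(v),col))
    return out
E
cat > m1.py <<'E'
from fit import *
np.set_printoptions(precision=4,suppress=True)
ps=[viewer.camera("scene"),viewer.camera("side")]
def go(q,name,X0,z0,z=0):
    v=[(p,pick(p,q,[X0[0],X0[1],z0])) for p in ps]; print(q,[round(t[1][0]) for t in v])
    v=[(p,t[1]) for p,t in v if t[1] is not None and t[0]<40]
    x,f=fit(name,v,X0,z); print(name,x,f,[fit(name,[a],X0,z) for a in v]); return x
t=go("tray","tray",[.567,-.143,.1],0)
go("cradle","cradle",[.491,.335,.1],.04)
go("rake_tines","rake",[.644,.357,.1],.04)
for o in rodfits(ps,t): print(*o)
np.save("tray.npy",t)
E
python3 m1.py
```

```text
tray [0, 5]
tray [ 0.5638 -0.1424  0.0193] 0.14131831969351277 [(array([ 0.5623, -0.1431,  0.0114]), np.float64(0.17582848355094538)), (array([ 0.5642, -0.1414,  0.0175]), np.float64(0.10288277995290573))]
cradle [3, 3]
cradle [0.4896 0.3314 0.1315] 0.24926434316095253 [(array([0.4881, 0.3309, 0.0595]), np.float64(0.23613121080559574)), (array([0.4915, 0.3312, 0.1987]), np.float64(0.2506285355122564))]
rake_tines [19, 30]
rake [0.6358 0.3543 0.1519] 0.34648704058153534 [(array([0.6316, 0.3543, 0.1477]), np.float64(0.30335943420055567)), (array([0.6363, 0.3554, 0.1569]), np.float64(0.36823935558112775))]
[ 0.6197 -0.0521  0.7778] [0.0577 0.0892 0.7585] 0.25369942841701476 2 [135.3366 106.1139  61.0149]
```

```bash
python3 - <<'E'
from fit import *
np.set_printoptions(precision=4,suppress=True)
t=np.load("tray.npy")
q=down(.14); 
for s in (0,np.pi/2,-np.pi/2,np.pi):
    j=r.ik([.57,.345,.28],down(.14+s)); print(s,j)
o=observe(); print(R.from_quat(o["tcp_rot"]).as_matrix(), r.hold_point_z)
r.move_pose([.6,.349,.28],down(.14+np.pi)) if r.ik([.6,.349,.28],down(.14+np.pi)) is not None and abs(r.ik([.6,.349,.28],down(.14+np.pi))[5])<2 else r.move_pose([.6,.349,.28],down(.14))
p=viewer.camera("wrist"); save(p,"w1.png"); print(p["xyz"],att(p)[:,2],observe()["time"],observe()["joint_pos"])
for k,z in(("rake_tines",0),("rake_neck",.028),("rake_handle",.064),("rake_leg",.02),("cradle",0)):
    for uv,c in lm(p,k): print(k,uv,round(c,2),at_z(p,uv,z)[:2])
# colour rods
for n in("scene","side"):
    p=viewer.camera(n); hsv=cv2.cvtColor(p["image"],cv2.COLOR_RGB2HSV)
    tr=cv2.resize(render(p,"tray",[t[0],t[1],0,t[2],0]),(640,480),interpolation=cv2.INTER_NEAREST)
    m=((hsv[:,:,0]>8)&(hsv[:,:,0]<28)&(hsv[:,:,1]>110)&(hsv[:,:,2]>60)&(tr>0)).astype(np.uint8)
    k,lab,st,ce=cv2.connectedComponentsWithStats(m)
    for i in range(1,k):
        if st[i,4]>40:
            ys,xs=np.nonzero(lab==i); pt=np.column_stack([xs,ys]).astype(float); dv=np.linalg.svd(pt-pt.mean(0),full_matrices=False)[2][0]
            w=at_z(p,ce[i],.014)[:2]; e=at_z(p,ce[i]+dv*10,.014)[:2]-w; d=w-t[:2]; print(n,ce[i],st[i,4],w,"tray",R.from_euler('z',-t[2]).as_matrix()[:2,:2]@d,(np.arctan2(e[1],e[0])-t[2]+np.pi/2)%np.pi-np.pi/2)
E
```

```text
0 [ 0.3665  0.3488  1.302  -0.      1.4908  1.7973]
1.5707963267948966 [ 0.3665  0.3488  1.302  -0.      1.4908  0.2265]
-1.5707963267948966 [ 0.3665  0.3488  1.302   0.      1.4908 -2.915 ]
3.141592653589793 [ 0.3665  0.3488  1.302   0.      1.4908 -1.3443]
[[-0.9235  0.3837 -0.    ]
 [ 0.3837  0.9235  0.    ]
 [ 0.     -0.     -1.    ]] -0.0187
[0.5188 0.3385 0.422 ] [ 0.3112  0.0442 -0.9493] 3.6083 [ 0.3581  0.4118  1.2189  0.0003  1.5112 -1.3541]
rake_tines [49.216 64.32 ] 0.66 [0.5161 0.0671]
rake_neck [320.512 187.296] 0.83 [0.5937 0.3478]
rake_handle [322.88   80.496] 0.56 [0.496  0.3361]
cradle [319.488  79.008] 0.76 [0.4911 0.3321]
scene [321.5629 262.3832] 167 [ 0.4974 -0.0548] tray [-0.0646  0.0888] 0.7829723585678687
scene [272.7415 270.9932] 147 [ 0.4952 -0.1922] tray [-0.0695 -0.0485] -0.9116886625051915
scene [336.7716 287.2234] 197 [ 0.6187 -0.0526] tray [0.0567 0.0887] 0.7695271375505364
scene [288.4797 301.1757] 148 [ 0.6353 -0.1842] tray [ 0.0708 -0.0432] -0.6739738802253996
side [351.6571 220.2914] 175 [ 0.6226 -0.0492] tray [0.0607 0.092 ] 0.7637199453482517
side [305.9665 245.4258] 209 [ 0.5005 -0.052 ] tray [-0.0615  0.0916] 0.7877374643654798
side [399.3429 256.5216] 347 [ 0.6387 -0.1842] tray [ 0.0741 -0.0432] -0.6861924226648213
side [347.1462 292.1854] 383 [ 0.4985 -0.1926] tray [-0.0662 -0.0489] -0.9115842467229837
```

View pics/w1.png

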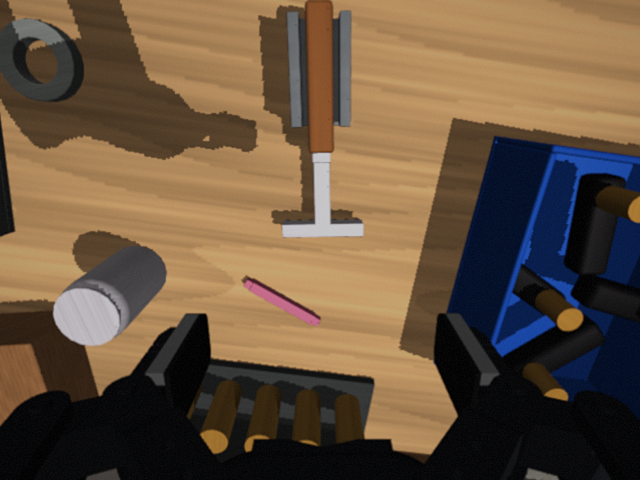

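The wrist picture shows the rake's head bar from (284,230) to (363,229), its neck at (322,190) and its handle axis running from (319,5) to (321,150). I'll compute the rake pose from these.

```bash
cat >> h.py <<'E'
HZ=r.hold_point_z
def tool(pos,yaw,g,pitch=0,flip=np.pi):
    """TCP pose so that a rake with tines at pos, heading yaw, pitched (butt down >0 => tail lower) is gripped at rake point g"""
    Rr=R.from_euler('ZY',[yaw,-pitch])
    Rt=Rr*R.from_euler('z',flip)*R.from_euler('x',np.pi)
    gp=np.array(pos)+Rr.apply(g)
    return gp-Rt.apply([0,0,HZ]),Rt.as_quat()
E
python3 - <<'E'
from h import *
np.set_printoptions(precision=4,suppress=True)
p=viewer.camera("wrist")
a,b=at_z(p,(283,231),.036),at_z(p,(363,230),.036); print(a,b,np.hypot(*(a-b)[:2]),np.arctan2(*(b-a)[:2])*-1)
# head top face centre line: edges rows
c=at_z(p,(322,187),.036); h1=at_z(p,(319,10),.074); h2=at_z(p,(321,148),.074); print(c,h1,h2,np.arctan2(*(h2-h1)[1::-1]))
m=at_z(p,(323,230),.036); print(m, np.arctan2(*(m-h1)[1::-1]), np.hypot(*(m-h2)[:2]))
E
```

```text
[0.6435 0.3151 0.036 ] [0.6308 0.3967 0.036 ] 0.08260477815534054 0.1544289590761626
[0.5924 0.3485 0.036 ] [0.4472 0.3255 0.074 ] [0.5514 0.3418 0.074 ] 0.1553585996501076
[0.6366 0.3558 0.036 ] 0.15895881656159197 0.08632539012561094
```

```bash
python3 - <<'E'
from h import *
np.set_printoptions(precision=4,suppress=True)
P=np.array([.637,.356,0]); Y=.156; g=[-.042,0,.030]
print(observe()["time"])
claw.gripper_to(.055,effort=90)
x,q=tool(P+[0,0,.10],Y,g); r.move_pose(x,q)
x,q=tool(P,Y,g); print("down",r.servo_line(x,velocity=.12,max_force=15))
print("op",claw.gripper_to(0.0,effort=90),observe()["opening"],observe()["grasp_force"])
x,_=tool(P+[0,0,.13],Y,g); r.servo_line(x,velocity=.15)
print(observe()["opening"],observe()["contact_force"],observe()["time"])
D=np.array([.615,.072,0]); Yd=-np.pi/2+.018
x,q=tool(D+[0,0,.12],Yd,g); j=r.ik(x,q); print(j); r.move_pose(x,q)
p=viewer.camera("side"); save(p,"s2.png"); print(observe()["time"],observe()["tcp_pos"])
E
```

```text
4.0083
down False
op False 0.014404749743653227 88.75990390777588
0.014533765735604741 [-0.2638  0.2973 -3.7219] 7.575
[-0.0062  0.3896  1.5575 -0.      1.1945 -0.0242]
8.8417 [0.6141 0.1148 0.131 ]
```

View pics/s2.png

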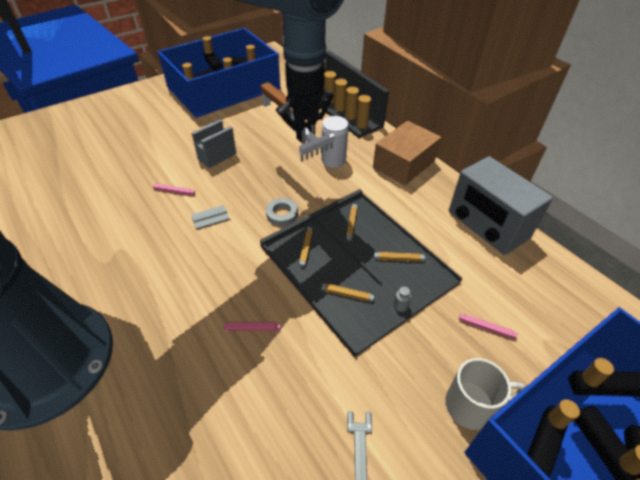

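The side picture shows the rake held level out of the cradle, head at (318,145), clear of the can and tray. I'll lay it down and regrasp by the handle.

```bash
python3 - <<'E'
from h import *
np.set_printoptions(precision=4,suppress=True)
g=[-.042,0,.030]; D=np.array([.615,.072,0]); Yd=-np.pi/2+.018
x,q=tool(D+[0,0,.03],Yd,g,.1); r.servo_line(x,rot=q,velocity=.15)
x,q=tool(D+[0,0,-.003],Yd,g,.1); print("touch",r.servo_line(x,velocity=.05,max_force=6),observe()["tcp_pos"]-x)
claw.gripper_to(.04); r.pause(.1)
x,q=tool(D+[0,0,.10],Yd,g,.1); r.servo_line(x,velocity=.2)
x,q=tool(D+[0,0,.16],Yd,[-.10,0,.064],.1); r.move_pose(x,q)
r.pause(.1)
p=viewer.camera("wrist"); save(p,"w3.png"); print(observe()["time"],p["xyz"])
for k,z in(("rake_tines",0),("rake_neck",.028),("rake_handle",.049)):
    for uv,c in lm(p,k): print(k,uv,round(c,2),at_z(p,uv,z)[:2])
E
```

```text
touch True [-0.0004 -0.0002  0.0042]
11.9583 [0.6101 0.2702 0.3254]
rake_tines [321.6   285.984] 0.87 [0.6119 0.0744]
rake_tines [277.824 443.376] 0.63 [ 0.5639 -0.1427]
rake_neck [322.816 257.52 ] 0.76 [0.6123 0.1194]
rake_handle [324.288 140.688] 0.8 [0.6114 0.221 ]
```

View pics/w3.png

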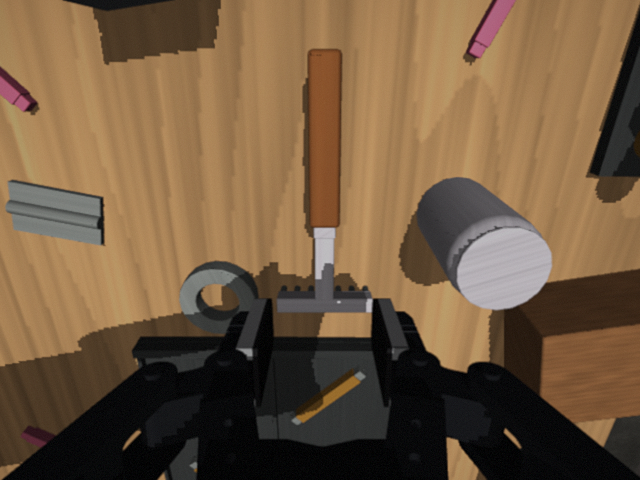

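The wrist picture shows the rake flat on the bench, its handle running from (325,50) to (324,226) and its head at (323,300). The can at (480,240) is clear.

```bash
python3 - <<'E'
from h import *
np.set_printoptions(precision=4,suppress=True)
p=viewer.camera("wrist")
a=at_z(p,(324.5,52),.0536); b=at_z(p,(325,224),.0654); h=at_z(p,(324,302),.036); d=h-a; Y=np.arctan2(d[1],d[0]); print(a,b,h,Y, np.arctan2((b-a)[1],(b-a)[0]))
P=np.array([h[0],h[1],0])-np.array([np.cos(Y),np.sin(Y),0])*0.00  # head top centre ~ tines x (+3.6mm tilt)
P+= np.array([np.cos(Y),np.sin(Y),0])*.0036
Lb=np.hypot(*(P-b)[:2]); print(P,"dist to handle front",Lb)
g=[-.125,0,.064]
claw.gripper_to(.05,effort=110)
x,q=tool(P,Y,g,.1); r.move_pose(x+[0,0,.06],q)
print("down",r.servo_line(x,velocity=.1,max_force=12))
claw.gripper_to(0.0,effort=110); o=observe(); print(o["opening"],o["grasp_force"])
x,q=tool(P+[0,0,.06],Y,g,.1); r.servo_line(x,velocity=.15)
x,q=tool(P+[0,0,.06],Y,g,0); r.servo_line(x,rot=q,velocity=.1); r.pause(.1)
p=viewer.camera("side"); save(p,"s4.png"); o=observe(); print(o["time"],o["contact_force"],o["opening"])
t=np.load("tray.npy")
np.save("rake.npy",[P[0],P[1],Y])
for n in("scene","side"):
    p=viewer.camera(n)
    for k in("rake_tines",):
        print(n,lm(p,k),proj(p,P+[0,0,.06]))
E
```

```text
[0.6115 0.2764 0.0536] [0.6141 0.1646 0.0654] [0.6152 0.0791 0.036 ] -1.5522794461112566 -1.547514419973572
[0.6152 0.0755 0.    ] dist to handle front 0.08916360814658238
down False
0.020374934924314136 107.69487977027893
15.0333 [-0.1262 -0.0612 -1.8017] 0.02010151978932353
scene [(array([383.808, 262.416]), 0.89)] [383.3721 262.5884]
side [(array([317.312, 173.616]), 0.72)] [315.9306 174.4523]
```

View pics/s4.png

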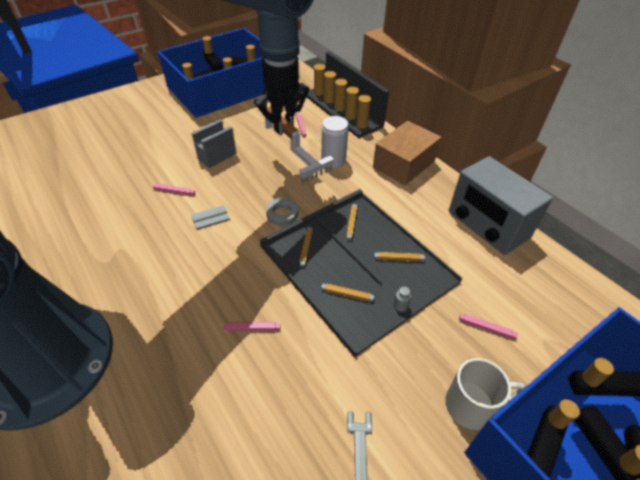

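The side picture shows the rake held level by its handle, head at (315,168), with the tray untouched. I'll comb the front rod in each lane first, starting with +x, then the rear one.

```bash
cat > comb.py <<'E'
from h import *
import sys
np.set_printoptions(precision=4,suppress=True)
T=np.array([.564,-.1415,.0175]); G=[-.125,0,.064]
c,s=np.cos(T[2]),np.sin(T[2])
def W(x,y,z): return np.array([T[0]+c*x-s*y,T[1]+s*x+c*y,z])
Y=-np.pi/2+T[2]
Yr=Y
def go(x,y,z,v=.2,f=None):
    p,q=tool(W(x,y,z),Y,G); hit=r.servo_line(p,rot=q,velocity=v,max_force=f)
    return hit,observe()["tcp_pos"]-p
def comb(x,y0,y1,x1=None,zt=.075,f=12):
    x1=x if x1 is None else x1
    go(x,y0,zt,.3); go(x,y0,.02,.2)
    hit,e=go(x,y0,.003,.04,3); z=.003+e[2]+.0015; print("floor",hit,round(z-.0015,4))
    go(x,y0,z,.05)
    go(x1,y1-.03,z,.10); hit,e=go(x1,y1+.006,z,.05,f); print("pull",hit,"y reached",round(y1+.006+e[1],4))
    yy=y1+.006+e[1]-.006; go(x1,yy,z,.1); go(x1,yy-.004,zt,.25)
    print(observe()["time"],observe()["opening"])
E
python3 - <<'E'
from comb import *
comb(.052,.022,.130,x1=.060)
p=viewer.camera("side"); save(p,"s5.png")
E
```

```text
floor True 0.0063
pull True y reached 0.1338
19.375 0.020028082943902938
```

View pics/s5.png

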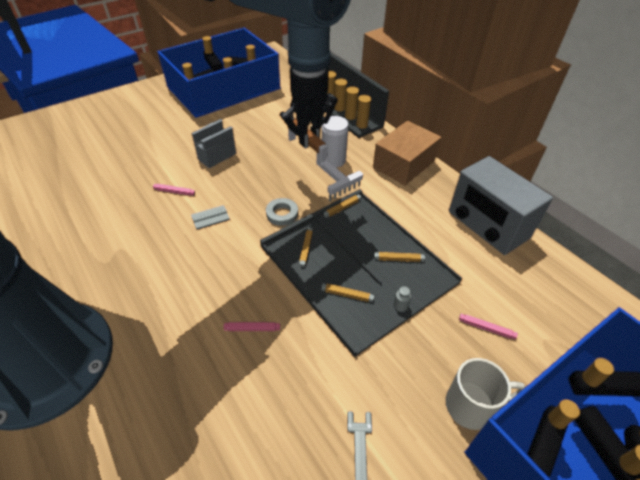

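The side picture shows the first rod lying along the fence at (345,205). The other three are unmoved, so I'll continue.

```bash
python3 - <<'E'
from comb import *
comb(.075,-.100,.118,x1=.066)
comb(-.070,.022,.130,x1=-.064)
comb(-.066,-.112,.118)
p=viewer.camera("side"); save(p,"s6.png")
a=cv2.resize(p["image"][160:380,230:490,::-1],None,fx=2.8,fy=2.6); cv2.imwrite("pics/s6c.png",a)
E
```

```text
floor True 0.0063
pull True y reached 0.1218
24.7667 0.020441048770310073
floor True 0.0065
pull True y reached 0.1338
28.7917 0.020072958140998843
floor True 0.0065
pull True y reached 0.1219
34.275 0.02020303315396795
```

View pics/s6c.png

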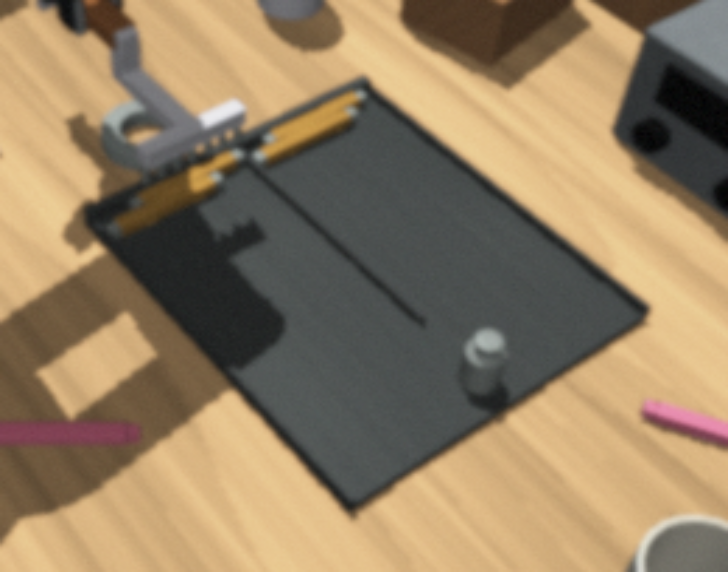

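The crop shows two rods flush in each lane at the fence, and the weight still standing. I'll lay the rake down where it lay before.

```bash
python3 - <<'E'
from comb import *
D=np.array([.615,.0755,0])
x,q=tool(D+[0,0,.075],Y,G); r.servo_line(x,rot=q,velocity=.2)
x,q=tool(D+[0,0,.025],Y,G,.1); r.servo_line(x,rot=q,velocity=.1)
x,q=tool(D+[0,0,-.004],Y,G,.1); print("touch",r.servo_line(x,velocity=.04,max_force=5),observe()["tcp_pos"]-x)
claw.gripper_to(.05); r.pause(.2)
x,q=tool(D+[0,0,.14],Y,G,.1); r.servo_line(x,velocity=.15)
r.set_joints([0.971,0.181,1.607,0,1.354,-0.206]); r.pause(.2)
o=observe(); print(o["time"],o["contact_force"])
p=viewer.camera("scene"); a=p["image"][200:340,200:500,::-1]; b=viewer.camera("side")["image"][100:380,180:480,::-1]
cv2.imwrite("pics/f.png",np.vstack([cv2.resize(a,(600,280)),cv2.resize(b,(600,320))]))
E
```

```text
touch True [-0.0002 -0.0001  0.0052]
40.375 [-0.0576  0.4378  0.2212]
```

View pics/f.png

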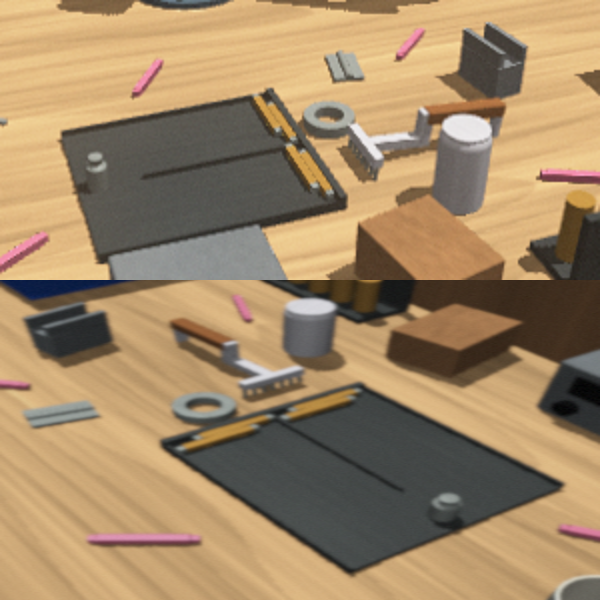

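Both views show the four rods in two neat rows at the fence and the rake lying on the bench between tray and can, on its tines and leg. The bystanders look untouched.

```bash
python3 -c "
from h import *
print(r.finish_job())"
```

```text
the job is handed in; nothing more can be done
None
```

I combed all four spindles flat against the fence in two neat rows, laid the rake tines down on the bench and let go of it, and handed the job in at about 40 s; the hand-in returned no verdict.

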